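Hook a dropped bearing block out from behind the guard

TASK

The blue bearing block has been dropped behind the yellow-framed fixed guard, where the hand cannot go: pass the red-handled hooked rod in under the guard's front panel, hook it behind the block, and draw the block along the bench until it is well clear in front of the guard. Leave the rod lying on the bench clear of the guard, then pick the block up and set it down (do not drop it) on its base in the grey tray. Do not touch the block with the fingers while it is behind the guard, do not push hard on the guard, and leave the torch, bottle, tape roll, filter and marker where they are.

Things in the scene. Friction and masses are not known exactly. Their poses are not given: they have to be found in the camera images.
- guard: fixed clear guard with a yellow frame over a drive shaft, 155 deep (x) x 320 wide (y) x 160 high. Origin on the bench under the middle of the outer face of its front; x axis points in behind the guard, y to the left, z up. Sides, top and back (inner face x = 147) are closed; inside, it is clear from the bench to 80 above it
- guard_opening (a point): middle of the opening below the guard's front panel, which faces the robot's left: the opening is 65 high (this point 32 above the bench) and 296 wide; the panel above it is 12 thick, from this point inward (+x). Axes as the guard's
- rod_mid (a point): centre of the loose hooked rod, 154 mm long, about 0.14 kg, lying flat: on its axis at half its length, 10 above the bench. x along the rod toward the hook, y to the side the hook arm points to, z up. Red plastic handle 20 wide x 20 high from x = -77 to +18, then a round 14 mm steel rod lying at bench level
- rod_hook (a point): middle of the rod's hook arm, a straight 14 mm round bar across the rod's far end, lying at bench level (this point 7 above the bench). Axes as the rod's: the arm runs along y from the rod's axis (y = -30) to its tip (y = +30); near face, which draws the block, at x = -7
- block_mid (a point): centre of the loose blue bearing block (0.15 to 0.3 kg), 25 above its underside. Base 30 (x) x 64 (y) x 10 high; on its middle a housing 26 (x) x 36 (y), flat-sided and round-topped, 50 high, with its bore along x; z up. Its housing can be gripped across y, above the base. At first 70 to 85 behind the guard's front, near the middle of its width, turned up to 0.3 rad
- tray: fixed open grey tray, outside 120 (x) x 140 (y) x 30 high, walls 4 and floor 4 thick. Origin at the centre of its underside on the bench, z up.
- torch: loose black torch lying on the bench, 37 x 112 (y) x 37 high; origin at the centre of its underside. Not to be moved.
- sample_3: loose white sample bottle with a red cap, 36 across, 70 high; origin at the centre of its underside. Not to be moved.
- tape_red: loose small roll of dark tape lying flat, 53 across, 19 high; origin at the centre of its underside. Not to be moved.
- filter_0: loose white disc-shaped inline filter, 48 across, 46 high; origin at the centre of its underside. Not to be moved.
- marker_0: loose marker pen with a black cap, 16 x 130 (y) x 18; origin at the centre of its underside. Not to be moved.

How it is judged (in metres and radians):
On the way, in this order (a step that is already met when the one before it is completed fails the run):
1. the block is drawn out along the bench until it is clear in front of the guard (centre at least 30 mm in front of it), base down, untouched by the fingers (x of block_mid in the frame of guard below -0.03 m and height (world z) of block_mid below 0.03 m and angle between block_mid's own z axis and vertical below 0.15 rad and contact force between the fingers and block below 0.3 N), for 0.2 s.
2. the block is set down in the tray while still held (z of block_mid in the frame of tray below 0.039 m and x of block_mid in the frame of tray between -0.056 and 0.056 m and y of block_mid in the frame of tray between -0.066 and 0.066 m and contact force between the fingers and block above 0.5 N), for 0.02 s.
At the end, for the whole second after the job is handed in: The block stands on its base on the tray's floor (tilted under 0.15 rad), at rest; the rod lies on the bench (centre below 25 mm), at rest, with its centre at least 60 mm in front of the guard or more than 250 mm to one side of the guard's middle (z of block_mid in the frame of tray below 0.033 m and angle between block_mid's own z axis and vertical below 0.15 rad and x of block_mid in the frame of tray between -0.056 and 0.056 m and y of block_mid in the frame of tray between -0.066 and 0.066 m and linear speed of each of block, hook_rod below 0.02 m/s and height (world z) of rod_mid below 0.025 m and (x of rod_mid in the frame of guard below -0.06 m or y of rod_mid in the frame of guard above 0.25 m or y of rod_mid in the frame of guard below -0.25 m)); the robot touches nothing.
It fails at once if the fingers touch the block while it is behind the guard's front (contact force between the fingers and block above 0.5 N and x of block_mid in the frame of guard above -0.01 m and height (world z) of block_mid below 0.06 m and y of block_mid in the frame of guard between -0.15 and 0.15 m).
It fails at once if the robot pushes on the guard with more than 20 N (contact force between any of the arm, the fingers and guard above 20 N).
It fails at once if the torch, bottle, tape roll, filter or marker is moved more than 25 mm (distance of any of torch, sample_3, tape_red, filter_0, marker_0 from where it was at the start of the episode above 0.025 m).
It also fails if it takes over 64 s, if anything falls off the work surface, if the arm or the gripper's body presses on something with over 40 N, if the wrist force passes 120 N, or if a joint passes its speed limit or range.

ROBOT

A 7-joint arm with a two-finger parallel gripper is mounted at the origin on a cart in front of the work surface, level with it; the furniture and walls round the work are solid. World frame = base frame: x ahead of the robot, y to its left, z up, the work surface at z = 0. Lengths are in mm, angles in degrees, forces in N, time in s.
With the tool pointing down it reaches from about 425 to 1025 mm from the base axis. Payload 9.4 kg.
Tool frame: the origin (TCP) lies on the centre line of the jaws, within the pads' length; the fingertips stand 19 mm ahead of it and the grasp point (between the pads) is the TCP (r.tip_extent is the distance from the TCP to the fingertips, in mm); z points along the fingers, y is the line along which they close (so a half turn about z gives the same grasp; the last joint's range is limited). The gripper opens to 93 mm and grips with 3 to 60 N. Pads are 15 mm wide; open, the fingers measure 128 mm over their backs; the gripper's body (75 mm by 188 mm) begins 65 mm behind the grasp point.
Start: joints at [63.1, 34.337, -0.143, 91.639, 0.103, 54.024, -4.572], TCP at [277.503, -669.788, 201.018] pointing down, gripper open.
Joint ranges: [-147.43, 147.43], [-19.82, 112.94], [-74.19, 73.91], [6.32, 146.72], [-59.91, 239.91], [6.04, 106.73], [-150.56, 150.56]. Speed limits (degrees/s): [127.2, 127.2, 172.46, 172.46, 180, 180, 180].

INTERFACE

Orientations are given as [roll, pitch, yaw] about the fixed x, y, z axes, in that order (R = Rz(yaw) Ry(pitch) Rx(roll)).
In Python, from workcell import r, vision, order gives the robot as it stands.
- The arm moves only by the shell command python3 -m pendant 'ROWS' [OPENING]. ROWS is JSON, a list of rows, each a list of 4 numbers: the shift along the world's x, y, z in mm, then the turn about the world's z in rad. In form: [[tx, ty, tz, roll], ...]. A call has 1 to 10 rows; each row is the pose to reach, as a shift and turn from the pose commanded when the call began; what a row does not reach only later rows make up. A row lasts 1/12 s, in which the tool goes at most 41.7 mm and 7.16 degrees, less where a joint would pass 70% of its speed; a pose out of reach is approached as far as the arm can. A call with a gripper value outside its range is refused whole. OPENING is the gripper command: -1 is shut, 1 is fully open, values between are in proportion, set as the call begins (- or left out, the last holds). The fingers move at their own pace and stop on an object; the grip force is fixed at half the most. Time passes only in rows, so rows that repeat a pose let the fingers close. It gives the time, the measured TCP pose, the force, the opening and the grip force at its end, in the units of the state.
- r.observe(): the state, without advancing time (a new reading comes with each control period).
- vision.grab_frame(name): name is "scene" or "top"; returns a dict with "frame" (480x640x3 uint8, red, green, blue), "intrinsics" (3x3 intrinsics, pixels), "position" and "rotation" of the camera in the world. Camera axes: x right, y up, looking along -z (the intrinsics and any distortion apply to the point x, -y, -z); pixel columns grow to the right and rows downward; lengths in mm; the calibration is good to about 2 mm. A picture is of the moment at which its call begins. There is no depth.
- order.sign_off(): hands the job in; it is judged then, once.
The state is a dict: "t": time; "qpos": joint angles; "qd": joint speeds; "joint_efforts": joint torques, N m; "tcp_pos": TCP position; "eef_rot": TCP orientation; "contact_force": force on the tool from outside, world axes, zero at the start; "torque": the same for the moment, N m; "grip_width": opening from 0.0 (shut) to 1.0 (fully open); "grasp_force": force on a finger pad.
Only numpy, scipy, OpenCV 4.12 (cv2) and the standard library are available. Lean on these libraries where they do the work, as an engineer would, in place of code of your own. Each camera call takes 0.05 s, during which the arm holds its last target. There are 200 camera calls.

## Working session

There is one attempt and no reset: what is moved stays moved. The work goes in short steps, Python scripts to look and compute and a shell command to move; the robot and the scene stay as the last step left them, time stands still between calls to the robot, and variables do not carry over. Pictures are saved under pics/ and viewed, at most 10 in all, crops included, and the job is handed in when it is done.

```bash
mkdir -p pics
cat > h.py <<'E'
import numpy as np, cv2, json
from workcell import r, vision, order
def grab(name,fn):
    g=vision.grab_frame(name); cv2.imwrite('pics/'+fn,g['frame'][:,:,::-1])
    np.savez('pics/'+fn+'.npz',**{k:np.array(g[k]) for k in('intrinsics','position','rotation')}); return g
def ray(fn,u,v,z):
    g=np.load('pics/'+fn+'.npz'); K=g['intrinsics'];R=g['rotation'];p=g['position']
    d=np.linalg.solve(K,[u,v,1.]); d=R@np.array([d[0],-d[1],-d[2]]); return p+d*(z-p[2])/d[2]
E
python3 - <<'E'
from h import *
for n in('scene','top'):
    g=grab(n,n+'0.png'); print(g['position'],g['rotation'],g['intrinsics'],[k for k in g])
o=r.observe();print(o['tcp_pos'],o['eef_rot'],o['t'],o['grip_width'])
E
```

```text
[-178.38095838  416.86049316  519.29273396] [  59.6472998    -0.50064237 -117.2037498 ] [[437.51913308   0.         317.47625191]
 [  0.         437.51913308 242.51794457]
 [  0.           0.           1.        ]] ['frame', 'intrinsics', 'position', 'rotation']
[ 148.61137967  -56.54531729 1086.19436461] [ 1.99217319e+01  2.48614718e-02 -7.56001112e+01] [[552.69003163   0.         320.97322248]
 [  0.         552.69003163 231.78606669]
 [  0.           0.           1.        ]] ['frame', 'intrinsics', 'position', 'rotation']
[ 277.32967357 -669.38117704  200.25812475] [-1.79921173e+02  9.11780014e-03  2.25121273e+01] 0.1 0.9982876861762546
```

View pics/scene0.png

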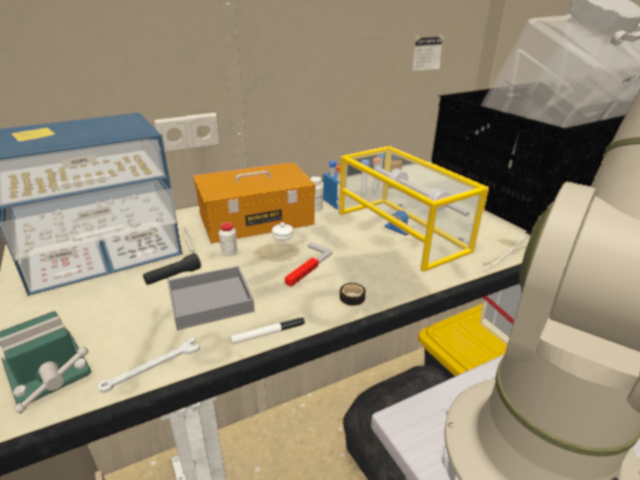

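View pics/top0.png

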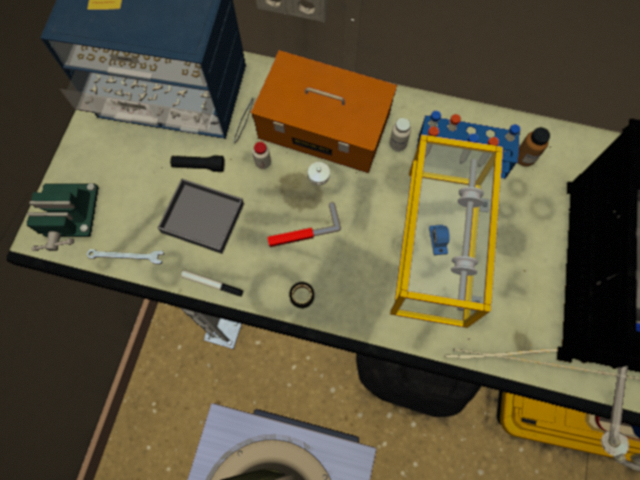

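The top view shows the tray at about (202,215), the red rod from (269,241) to a hook at (337,228)/(333,205), the block at (439,239), and the guard spanning x 393–500. Its front faces left. I'll enlarge this part for exact pixels.

```bash
cat >> h.py <<'E'
from scipy.spatial.transform import Rotation as Ro
def ray(fn,u,v,z):
    g=np.load('pics/'+fn+'.npz'); K=g['intrinsics'];R=Ro.from_euler('xyz',g['rotation'],degrees=True).as_matrix();p=g['position']
    d=np.linalg.solve(K,[u,v,1.]); d=R@np.array([d[0],-d[1],-d[2]]); return p+d*(z-p[2])/d[2]
def proj(fn,P):
    g=np.load('pics/'+fn+'.npz'); K=g['intrinsics'];R=Ro.from_euler('xyz',g['rotation'],degrees=True).as_matrix()
    c=R.T@(np.array(P,float)-g['position']); q=K@np.array([c[0],-c[1],-c[2]]); return q[:2]/q[2]
E
python3 - <<'E'
from h import *
im=cv2.imread('pics/top0.png'); c=im[120:330,250:530]
c=cv2.resize(c,(800,600),interpolation=cv2.INTER_CUBIC); cv2.imwrite('pics/c1.png',c)
f='top0.png'
for n,u,v,z in[('handle end',269,241,10),('corner',337,229,7),('hooktip',333,205,7),('block',439,239,25),('tray',202,215,15),('torch',197,163,18),('bottle',261,154,35),('tape',302,294,10),('filter',319,174,23),('marker',212,283,9),('gFL bottom near',394,314,0)]:
    print(n,ray(f,u,v,z).round())
E
```

```text
handle end [480. 140.  10.]
corner [542.  10.   7.]
hooktip [592.  32.   7.]
block [ 566. -197.   25.]
tray [499. 290.  15.]
torch [610. 338.  18.]
bottle [657. 206.  35.]
tape [389.  45.  10.]
filter [647.  76.  23.]
marker [366. 226.   9.]
gFL bottom near [ 398. -142.    0.]
```

View pics/c1.png

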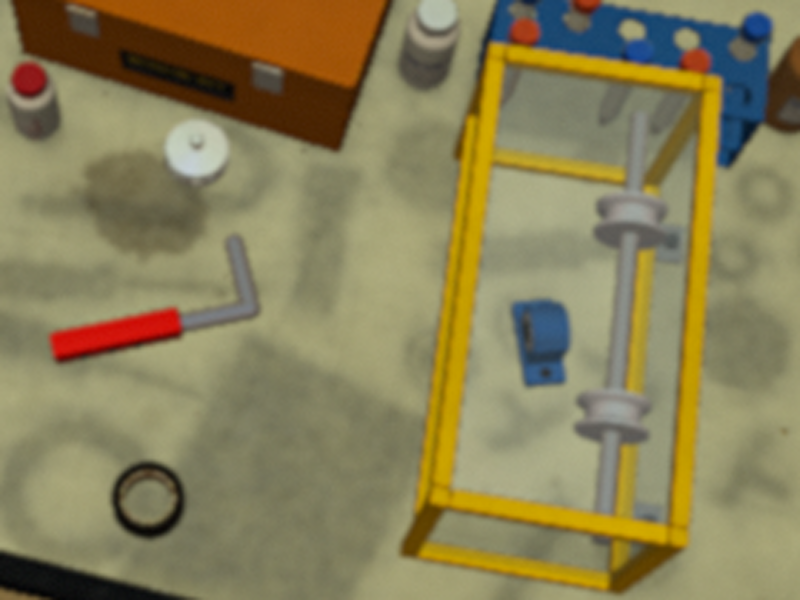

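```bash
cat > fit.py <<'E'
from h import *
from scipy.optimize import least_squares
def fit(fn,pts,px,x0):
    pts=np.array(pts,float);px=np.array(px,float)
    def f(p):
        c,s=np.cos(p[2]),np.sin(p[2])
        return np.concatenate([proj(fn,[p[0]+c*a-s*b,p[1]+s*a+c*b,z])-q for (a,b,z),q in zip(pts,px)])
    o=least_squares(f,x0,x_scale=[100,100,1]); return o.x,np.abs(o.fun).max()
E
python3 - <<'E'
from fit import *
C=lambda L:[(250+u/2.857,120+v/2.857) for u,v in L]
f='top0.png'
# guard: yaw ~ -90deg: x axis -> -y
print('guard',fit(f,[(0,160,160),(0,-160,160),(155,160,160),(155,-160,160),(0,-160,0),(155,-160,0)],C([(490,45),(432,487),(720,78),(687,548),(403,553),(618,590)]),[550,-120,-1.6]))
print('rod',fit(f,[(-77,0,20),(18,0,20),(70,0,14),(70,60,10)],C([(52,344),(180,321),(250,306),(233,238)]),[500,70,-1.1]))
print('rod bench bottoms',fit(f,[(-77,-10,20),(-77,10,20),(18,10,20),(18,-10,20)],C([(58,359),(51,335),(177,309),(183,334)]),[500,70,-1.1]))
print('block',fit(f,[(-15,32,10),(-15,-32,10),(15,-32,10)],C([(513,303),(528,384),(565,381)]),[560,-200,-1.6]))
print('tray',fit(f,[(-60,70,30),(-60,-70,30),(60,-70,30),(60,70,30)],[(187,181),(243,204),(221,251),(160,226)],[500,290,.3]))
E
```

```text
guard (array([ 556.05571232, -120.56126395,   -1.49833453]), np.float64(4.145024267695533))
rod (array([510.77161749,  71.60541876,  -1.11272205]), np.float64(0.8457120646158955))
rod bench bottoms (array([509.98468087,  70.0169303 ,  -1.10406318]), np.float64(1.1475585301548676))
block (array([ 570.54053033, -198.65985651,   -1.23426814]), np.float64(0.9036474039884297))
tray (array([4.98634375e+02, 2.84429628e+02, 3.43659300e-01]), np.float64(67.23379934827489))
```

Run:
```python
from fit import *
C=lambda L:[(250+u/2.857,120+v/2.857) for u,v in L]
f='top0.png'
P=[(0,160,160),(0,-160,160),(155,160,160),(155,-160,160),(0,-160,0),(155,-160,0)]
X=C([(490,45),(432,487),(720,78),(687,548),(403,553),(618,590)])
for p,x in zip(P,X): print(p,ray(f,*x,p[2]).round())
# guard facing: local y of guard points +x world
print(fit(f,P[:4],X[:4],[550,-120,-1.5]))
print('tray',fit(f,[(60,70,30),(60,-70,30),(-60,-70,30),(-60,70,30)],[(187,181),(243,204),(221,251),(160,226)],[500,290,.3]))
```

```text
(0, 160, 160) [ 709. -110.  160.]
(0, -160, 160) [ 404. -133.  160.]
(155, 160, 160) [ 723. -261.  160.]
(155, -160, 160) [ 405. -287.  160.]
(0, -160, 0) [ 397. -136.    0.]
(155, -160, 0) [ 409. -285.    0.]
(array([ 555.74464745, -120.31388543,   -1.50027244]), np.float64(4.250464535636922))
tray (array([ 4.94654224e+02,  2.83724429e+02, -1.49072562e-01]), np.float64(3.092256504255232))
```

Rod, tray and block fit well. Reach under the guard is tight, because the gripper body has to stop at the panel, so I need a sharper view of the guard and block.

Run:
```python
from h import *
a=cv2.imread('pics/top0.png')[130:330,385:510]; b=cv2.imread('pics/scene0.png')[135:275,330:500]
a=cv2.resize(a,(375,600),interpolation=cv2.INTER_CUBIC); b=cv2.resize(b,(425,350),interpolation=cv2.INTER_CUBIC)
c=np.zeros((600,800,3),np.uint8); c[:,:375]=a; c[:350,375:]=b
# zoom block in scene
d=cv2.imread('pics/scene0.png')[195:240,375:425]; c[360:600,380:646]=cv2.resize(d,(266,240),interpolation=cv2.INTER_CUBIC)
cv2.imwrite('pics/c2.png',c)
```

```text
(no output)
```

View pics/c2.png

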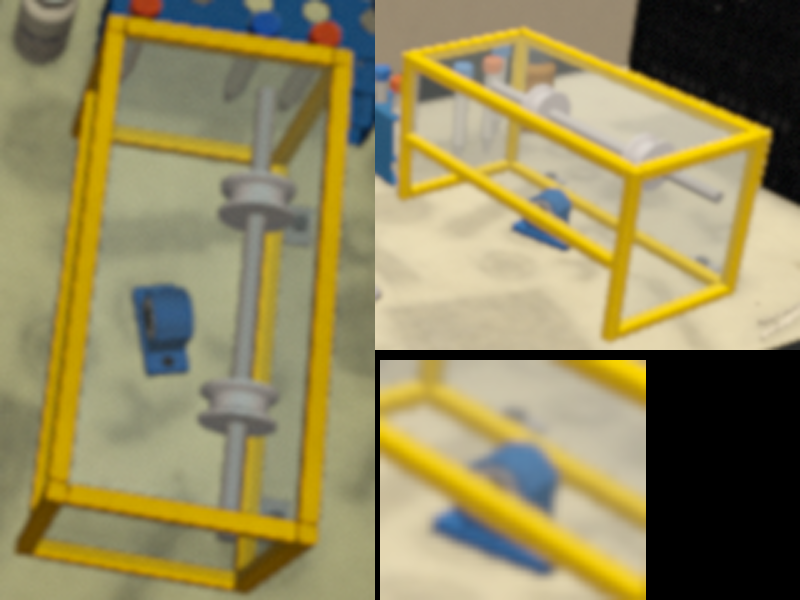

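```bash
cat >> fit.py <<'E'
def fit2(obs,x0):
    # obs: (fn,(a,b,z),(u,v))
    def f(p):
        c,s=np.cos(p[2]),np.sin(p[2])
        return np.concatenate([proj(fn,[p[0]+c*a-s*b,p[1]+s*a+c*b,z])-q for fn,(a,b,z),q in obs])
    o=least_squares(f,x0,x_scale=[100,100,1],loss='soft_l1'); return o.x,f(o.x).reshape(-1,2).round(1).tolist()
E
python3 - <<'E'
from fit import *
T=lambda u,v:(385+u/3,130+v/3)
S=lambda u,v:(330+(u-375)/2.5,135+v/2.5)
D=lambda u,v:(375+(u-380)/5.33,195+(v-360)/5.33)
t,s='top0.png','scene0.png'
G=[(t,(0,160,160),T(107,16)),(t,(0,-160,160),T(36,494)),(t,(155,160,160),T(352,52)),(t,(155,-160,160),T(317,545)),(t,(0,-160,0),T(17,552)),(t,(155,-160,0),T(240,592)),(t,(0,160,0),T(74,137)),
(s,(0,-160,0),S(606,339)),(s,(0,160,0),S(402,198)),(s,(0,160,160),S(404,53)),(s,(155,160,160),S(524,28)),(s,(155,-160,160),S(770,132)),(s,(155,-160,0),S(734,293))]
for g in ([o for o in G if o[0]==t],[o for o in G if o[0]==s],G): print('guard',*fit2(g,[556,-120,-1.5]))
B=[(t,(-15,32,10),T(132,288)),(t,(-15,-32,10),T(148,375)),(t,(15,-32,10),T(188,371)),(s,(-15,32,10),D(435,512)),(s,(-15,-32,0),D(550,574)),(s,(-15,32,0),D(433,527))]
for g in (B[:3],B): print('block',*fit2(g,[570,-199,-1.23]))
E
```

```text
guard [ 553.79337127 -119.0438206    -1.50149032] [[0.4, -1.6], [1.6, 0.9], [0.4, -0.5], [-1.3, 0.1], [-2.7, 0.3], [1.1, 1.1], [-1.1, -4.6]]
guard [ 559.6676407  -124.91115054   -1.50289401] [[0.3, 1.3], [-1.7, -0.9], [-0.4, -1.0], [0.7, -0.7], [0.2, -0.5], [0.1, 0.3]]
guard [ 554.42053059 -120.0052591    -1.50113254] [[0.9, -1.8], [2.2, 0.7], [1.0, -0.7], [-0.6, -0.1], [-2.1, 0.1], [1.7, 0.9], [-0.6, -4.8], [0.1, 3.1], [-2.5, 0.3], [-1.1, -0.1], [0.2, 0.1], [0.3, 0.8], [0.2, 1.8]]
block [ 569.75187711 -197.99762774   -1.22823114] [[-0.1, -0.2], [-0.5, 0.1], [0.7, 0.1]]
block [ 570.24149946 -199.17507518   -1.24116758] [[0.7, -0.4], [-0.1, -0.1], [1.1, 0.1], [-0.2, 1.4], [-0.6, 2.2], [-0.2, 2.1]]
```

```bash
python3 - <<'E'
from h import *
for u,v in[(560,358),(568,185),(600,365)]:
    print([ray('top0.png',u,v,z).round().tolist() for z in(0,200,300)])
for u,v in[(437,93),(437,170),(523,232),(560,110)]:
    print([ray('scene0.png',u,v,z).round().tolist() for z in(0,200,300)])
o=r.observe();print(o['qpos'],o['contact_force'])
E
python3 -m pendant '[[0,0,20,0],[0,0,50,0],[0,0,90,0],[0,0,130,0],[0,0,170,0],[0,0,200,0],[0,0,200,0]]' 0.4
```

```text
[[393.0, -470.0, 0.0], [348.0, -393.0, 200.0], [326.0, -355.0, 300.0]]
[[766.0, -447.0, 0.0], [652.0, -375.0, 200.0], [596.0, -339.0, 300.0]]
[[399.0, -545.0, 0.0], [353.0, -455.0, 200.0], [330.0, -410.0, 300.0]]
[[1807.0, -1376.0, 0.0], [1042.0, -685.0, 200.0], [660.0, -340.0, 300.0]]
[[854.0, -562.0, 0.0], [457.0, -185.0, 200.0], [258.0, 3.0, 300.0]]
[[429.0, -471.0, 0.0], [195.0, -129.0, 200.0], [78.0, 42.0, 300.0]]
[[1232.0, -1667.0, 0.0], [689.0, -864.0, 200.0], [417.0, -463.0, 300.0]]
[63.09851229 34.3804242  -0.1452863  91.67348439  0.10494908 54.02552268
 -4.57103779] [0.77317622 0.48230041 0.17784202]
t: 0.68
tcp_pos: [278.3, -671.6, 408.5]
eef_rot: [179.4, -0.0, 22.5]
contact_force: [0.1, -0.7, 0.6]
grip_width: 0.7
grasp_force: 0.0
```

```bash
python3 -m pendant '[[3,15,10,0.11],[8,45,20,0.22],[14,80,30,0.33],[20,118,40,0.44],[27,156,40,0.55],[34,194,40,0.66],[41,232,40,0.77],[48,272,40,0.88],[54,312,40,0.99],[60,350,40,1.1]]' | sed -n 2,3p
python3 -m pendant '[[10,35,0,0.11],[20,70,0,0.22],[30,105,0,0.33],[40,140,0,0.44],[50,175,0,0.542],[60,210,0,0.542],[70,245,0,0.542],[80,278,0,0.542],[90,308,-10,0.542],[100,330,-30,0.542]]' | sed -n 2,3p
python3 -m pendant '[[12,20,-25,0],[24,42,-58,0],[36,64,-92,0],[46,82,-128,0],[53,94,-165,0],[55,97,-200,0],[55,97,-235,0],[55,97,-265,0],[55,97,-280,0],[55,97,-280,0]]' 
python3 -c "
from h import *
grab('top','top1.png')
im=cv2.imread('pics/top1.png')[150:300,220:420]; cv2.imwrite('pics/c3.png',cv2.resize(im,(800,600),interpolation=cv2.INTER_CUBIC))"
```

```text
tcp_pos: [337.2, -317.4, 440.5]
eef_rot: [-180.0, -0.0, 85.9]
tcp_pos: [438.4, 13.4, 412.2]
eef_rot: [179.8, 0.1, 116.7]
t: 3.18
tcp_pos: [490.2, 106.7, 127.6]
eef_rot: [-179.7, -0.1, 116.6]
contact_force: [-0.4, -0.3, 0.1]
grip_width: 0.698
grasp_force: 0.0
```

View pics/c3.png

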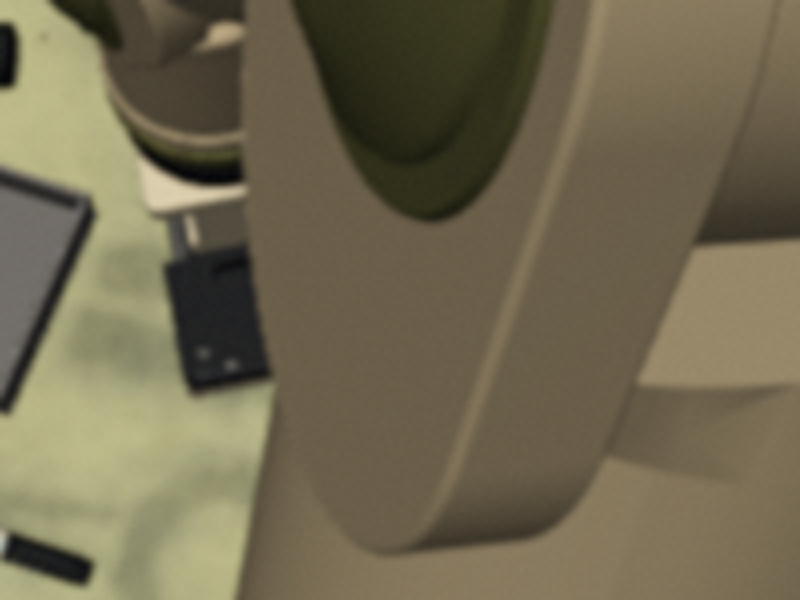

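```bash
python3 -m pendant '[[0,0,-30,0],[0,0,-60,0],[0,0,-85,0],[0,0,-100,0],[0,0,-109,0],[0,0,-109,0],[0,0,-109,0]]' 
python3 -m pendant '[[0,0,0,0],[0,0,0,0],[0,0,0,0],[0,0,0,0],[0,0,0,0],[0,0,0,0],[0,0,0,0]]' -1
python3 -c "
from h import *
grab('scene','s1.png')
im=cv2.imread('pics/s1.png')[170:350,200:440]; cv2.imwrite('pics/c4.png',cv2.resize(im,(800,600),interpolation=cv2.INTER_CUBIC))"
```

```text
t: 3.82
tcp_pos: [493.2, 107.5, 22.9]
eef_rot: [179.9, 0.0, 116.6]
contact_force: [0.0, -0.3, 0.1]
grip_width: 0.7
grasp_force: 0.0
t: 4.4
tcp_pos: [492.6, 107.2, 22.1]
eef_rot: [180.0, 0.0, 116.6]
contact_force: [-0.0, -0.2, -0.2]
grip_width: 0.249
grasp_force: 0.0
```

View pics/c4.png

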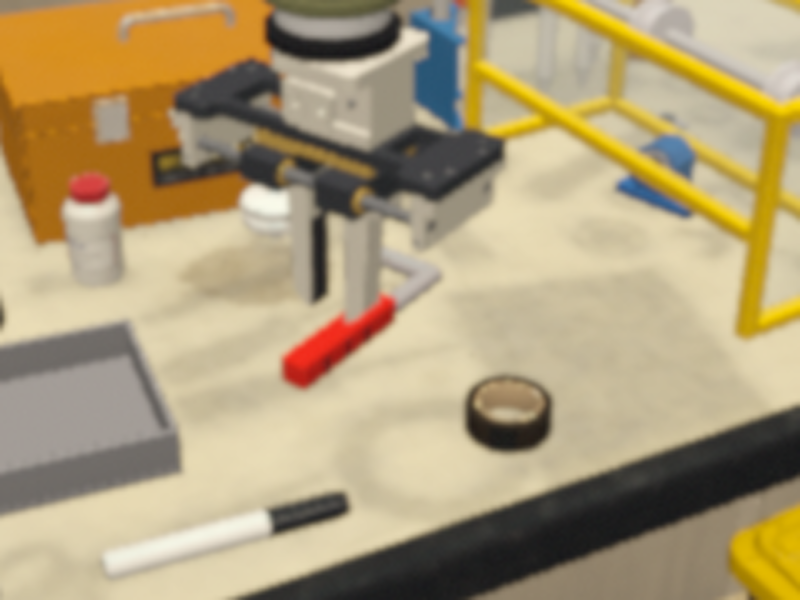

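Run:
```python
from h import *
f='s1.png'
c=lambda P:((proj(f,P)-[200,170])*3.333).round()
u=np.array([np.cos(np.radians(26.6)),np.sin(np.radians(26.6)),0]); T=np.array([492.6,107.2,0])
for d in(-12,12): print(d,c(T+u*d+[0,0,3]),c(T+u*d+[0,0,22]))
print('rod pred',c([476,140,20]),c([476,140,0]),c([518.5,54,20]))
for q in[(300,358),(390,298),(345,330)]: print(ray(f,200+q[0]/3.333,170+q[1]/3.333,20).round())
print(r.observe()['grip_width'])
```

```text
-12 [349. 366.] [349. 340.]
12 [318. 352.] [318. 327.]
rod pred [295. 364.] [296. 391.] [391. 295.]
[480. 135.  20.]
[515.  56.  20.]
[495.  98.  20.]
0.2001798981929388
```

```bash
python3 - <<'E'
from h import *
print(r.tip_extent,[a for a in dir(r) if a[0]!='_'])
o=r.observe(); print({k:np.round(v,2) for k,v in o.items()})
E
python3 -m pendant '[[0,0,0,0],[0,0,0,0],[0,0,0,0]]' -1
python3 -m pendant '[[0,0,0,0],[0,0,0,0],[0,0,0,0],[0,0,0,0],[0,0,0,0],[0,0,0,0],[0,0,0,0]]' 0.4
python3 -c "
from h import *
grab('scene','s2.png')
im=cv2.imread('pics/s2.png')[200:300,260:360]; cv2.imwrite('pics/c5.png',cv2.resize(im,(600,600),interpolation=cv2.INTER_CUBIC))"
```

```text
19.0 ['Unreachable', 'observe', 'tip_extent']
{'t': np.float64(4.45), 'qpos': array([ -2.2 ,  37.86, -23.84, 127.17,  40.57,  22.43, -33.21]), 'qd': array([-0.11, -0.04,  0.17, -0.05,  0.09,  0.  , -0.04]), 'joint_efforts': array([ 5.000e-02, -6.306e+01, -4.650e+00, -9.040e+00, -2.000e-02,
       -3.000e-02,  0.000e+00]), 'tcp_pos': array([492.51, 107.19,  22.05]), 'eef_rot': array([180.  ,   0.  , 116.58]), 'contact_force': array([0.6 , 1.  , 0.83]), 'torque': array([-0.01, -0.14, -0.01]), 'grasp_force': np.float64(0.0), 'grip_width': np.float64(0.2)}
t: 4.7
tcp_pos: [492.4, 107.2, 22.0]
eef_rot: [-180.0, 0.0, 116.6]
contact_force: [0.1, -0.7, -0.0]
grip_width: 0.018
grasp_force: 0.0
t: 5.28
tcp_pos: [492.5, 107.2, 22.0]
eef_rot: [-180.0, 0.0, 116.6]
contact_force: [-0.1, -0.2, -1.0]
grip_width: 0.47
grasp_force: 0.0
```

View pics/c5.png

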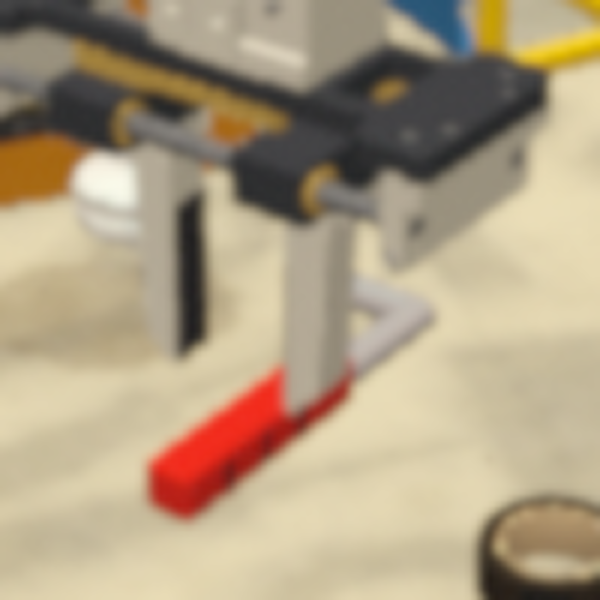

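Run:
```python
from h import *
for z in(3,20,30,40,50,60):
    a=ray('s2.png',312,268.3,z);b=ray('s2.png',290,258.3,z); d=b-a
    print(z,a.round(),b.round(),((a+b)/2).round(),np.linalg.norm(d).round(1),np.degrees(np.arctan2(d[1],d[0])).round())
```

```text
3 [513.  70.   3.] [569.  95.   3.] [541.  82.   3.] 62.4 24.0
20 [490.  81.  20.] [545. 106.  20.] [517.  93.  20.] 60.3 24.0
30 [476.  88.  30.] [530. 112.  30.] [503. 100.  30.] 59.1 24.0
40 [463.  95.  40.] [516. 118.  40.] [489. 106.  40.] 57.9 24.0
50 [450. 101.  50.] [501. 125.  50.] [476. 113.  50.] 56.7 24.0
60 [436. 108.  60.] [487. 131.  60.] [462. 119.  60.] 55.5 24.0
```

The picture shows the open fingers straddling the handle, but the tips are about 38 mm above the bench, well above what the readout implies. They closed on air over the handle. I'll lower in steps and watch the force.

```bash
python3 -m pendant '[[0,0,0,0],[0,0,0,0],[0,0,-5,0],[0,0,-10,0],[0,0,-15,0],[0,0,-20,0],[0,0,-24,0],[0,0,-24,0],[0,0,-24,0]]' 0.4
python3 -m pendant '[[0,0,-3,0],[0,0,-6,0],[0,0,-6,0]]' 
python3 -c "
from h import *
grab('scene','s3.png')
im=cv2.imread('pics/s3.png')[200:300,260:360]; cv2.imwrite('pics/c6.png',cv2.resize(im,(600,600),interpolation=cv2.INTER_CUBIC))"
```

```text
t: 6.08
tcp_pos: [492.2, 107.3, -2.4]
eef_rot: [-180.0, 0.0, 116.6]
contact_force: [-0.2, 0.6, 0.8]
grip_width: 0.697
grasp_force: 0.0
t: 6.33
tcp_pos: [492.4, 107.2, -8.4]
eef_rot: [-180.0, -0.0, 116.6]
contact_force: [0.3, -1.0, -0.6]
grip_width: 0.695
grasp_force: 0.0
```

View pics/c6.png

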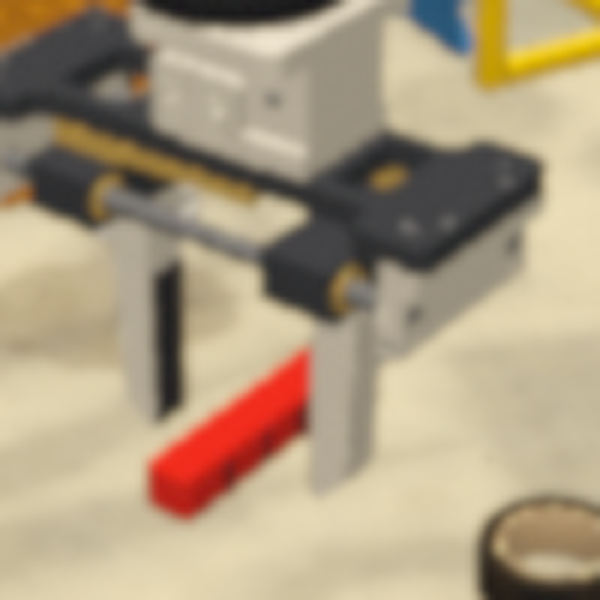

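The fingers now straddle the handle, with the near tip at crop (330,492) just above the bench. I'll go slightly lower and grip.

```bash
python3 -m pendant '[[0,0,-2,0],[0,0,-4,0],[0,0,-4,0]]' 
python3 -m pendant '[[0,0,0,0],[0,0,0,0],[0,0,0,0],[0,0,0,0],[0,0,0,0],[0,0,0,0],[0,0,0,0],[0,0,0,0],[0,0,0,0],[0,0,0,0]]' -1
```

```text
t: 6.63
tcp_pos: [492.4, 107.2, -12.2]
eef_rot: [-180.0, 0.0, 116.6]
contact_force: [-0.3, -0.0, -0.0]
grip_width: 0.705
grasp_force: 0.0
t: 7.47
tcp_pos: [492.6, 107.3, -12.0]
eef_rot: [180.0, -0.0, 116.6]
contact_force: [0.7, -0.2, -0.5]
grip_width: 0.214
grasp_force: 29.5
```

```bash
python3 -m pendant '[[0,0,12,0],[0,0,30,0],[-10,-12,30,-0.08],[-20,-27,30,-0.18],[-31,-45,30,-0.28],[-38,-65,30,-0.36],[-42,-88,30,-0.395],[-43,-105,30,-0.395],[-43,-114,30,-0.395],[-43,-114,30,-0.395]]'
python3 -m pendant '[[0,0,-12,0],[0,0,-22,0],[0,0,-28,0],[1,-10,-28.5,0],[2,-25,-28.5,0],[3,-45,-28.5,0],[4,-62,-28.5,0],[5,-73,-28.5,0],[5,-75,-28.5,0],[5,-75,-28.5,0]]'
```

```text
t: 8.3
tcp_pos: [449.2, -8.7, 18.0]
eef_rot: [-180.0, 0.1, 93.8]
contact_force: [-0.8, 0.7, -2.1]
grip_width: 0.215
grasp_force: 29.5
t: 9.13
tcp_pos: [454.8, -81.6, -10.6]
eef_rot: [180.0, -0.0, 93.9]
contact_force: [-0.1, 0.2, -0.8]
grip_width: 0.218
grasp_force: 29.5
```

```bash
python3 -m pendant '[[0,0,-1.5,0],[0,0,-1.5,0],[0,0,-1.5,0]]' 
python3 -m pendant '[[0,0,0,0],[0,0,0,0],[0,0,0,0],[0,0,0,0],[0,0,0,0]]' 0
cat > red.py <<'E'
from h import *
import sys
def rear(cam,fn,yaw,axpt):
    """rear end of handle (world xy) on the axis through axpt with rod yaw"""
    g=grab(cam,fn); h=cv2.cvtColor(g['frame'],cv2.COLOR_RGB2HSV)
    m=((h[...,0]<6)|(h[...,0]>174))&(h[...,1]>180)&(h[...,2]>90); m=m.astype(np.uint8)
    n,l,s,c=cv2.connectedComponentsWithStats(m)
    a=np.array([np.cos(yaw),np.sin(yaw)]);b=np.array([-a[1],a[0]])
    p=proj(fn,[*axpt,10]); print([(s[i].tolist()) for i in range(1,n) if s[i,4]>20],'tcp px',p.round(1))
    k=[i for i in range(1,n) if s[i,4]>20 and np.hypot(*(c[i]-p))<80]
    v,u=np.nonzero(np.isin(l,k)); 
    d=proj(fn,[*(np.array(axpt)-a*40),10])-p; d/=np.linalg.norm(d)
    obs=np.sort(u*d[0]+v*d[1])[-3:].mean()+.3
    best=min(np.arange(-80,80,.5),key=lambda t:abs(max(proj(fn,[*(np.array(axpt)-a*t+b*w),z])@d for w in(-10,10) for z in(0,20))-obs))
    return best
E
python3 - <<'E'
from red import *
o=r.observe(); yaw=np.radians(o['eef_rot'][2])-np.pi
for cam in('scene','top'): print(cam,rear(cam,cam+'r.png',yaw,o['tcp_pos'][:2]))
E
```

```text
t: 9.38
tcp_pos: [454.8, -80.5, -12.0]
eef_rot: [180.0, -0.0, 94.1]
contact_force: [0.6, -0.1, 0.0]
grip_width: 0.213
grasp_force: 29.5
t: 9.8
tcp_pos: [454.5, -81.7, -12.0]
eef_rot: [180.0, -0.0, 94.0]
contact_force: [0.5, 0.5, -0.1]
grip_width: 0.486
grasp_force: 0.0
[[373, 254, 20, 16, 200]] tcp px [387.1 261.6]
scene 28.5
[[255, 143, 11, 10, 90]] tcp px [371.2 278.6]
top -80.0red.py:13: RuntimeWarning: Mean of empty slice.
  obs=np.sort(u*d[0]+v*d[1])[-3:].mean()+.3
  ret = ret.dtype.type(ret / rcount)
```

```bash
python3 -m pendant '[[0,5,0,0],[-1,15,0,0],[-2,30,0,0],[-3,45,0,0],[-4,55,0,0],[-4,55,0,0],[-4,55,0,0]]' | sed -n 2p
python3 -m pendant '[[0,0,0,0],[0,0,0,0],[0,0,0,0],[0,0,0,0],[0,0,0,0],[0,0,0,0],[0,0,0,0],[0,0,0,0]]' -1
python3 - <<'E'
from red import *
o=r.observe(); yaw=np.radians(o['eef_rot'][2])-np.pi
print(rear('scene','r2.png',yaw,(454.5,-81.7)))
o=r.observe(); print(o['grip_width'])
E
```

```text
tcp_pos: [450.5, -26.3, -12.0]
t: 11.15
tcp_pos: [450.5, -26.9, -12.0]
eef_rot: [-180.0, 0.0, 93.9]
contact_force: [-0.4, -0.3, 0.6]
grip_width: 0.012
grasp_force: 0.0
[[377, 252, 32, 18, 232]] tcp px [387.1 261.6]
21.5
0.006005224891616378
```

```bash
python3 -m pendant '[[0.3,-4,0,0],[0.7,-10,0,0],[1.1,-16,0,0],[1.5,-22,0,0],[1.9,-28,0,0],[2.3,-33,0,0],[2.6,-37.5,0,0],[2.8,-40.5,0,0],[2.8,-40.5,0,0]]'
python3 -m pendant '[[-0.1,1,0,0],[-0.1,1,0,0],[-0.1,1,0,0],[-0.1,1,0,0],[-0.1,1,0,0]]' -0.3
python3 -m pendant '[[0.2,-3,0,0],[0.4,-6.5,0,0],[0.4,-6.5,0,0]]' | sed -n 2,3p
python3 -m pendant '[[0,0,0,0],[0,0,0,0],[0,0,0,0],[0,0,0,0],[0,0,0,0],[0,0,0,0],[0,0,0,0],[0,0,0,0]]' -1
python3 -c "
from h import *
grab('scene','s4.png')
a=cv2.imread('pics/s4.png')[170:290,330:490]; cv2.imwrite('pics/c7.png',cv2.resize(a,(800,600),interpolation=cv2.INTER_CUBIC))"
```

```text
t: 11.95
tcp_pos: [453.2, -68.3, -12.0]
eef_rot: [-180.0, 0.0, 93.9]
contact_force: [0.2, -0.8, -0.2]
grip_width: 0.005
grasp_force: 0.0
t: 12.37
tcp_pos: [453.2, -66.1, -12.0]
eef_rot: [-180.0, 0.0, 94.0]
contact_force: [0.1, 0.1, -0.4]
grip_width: 0.314
grasp_force: 0.0
tcp_pos: [453.5, -73.7, -12.0]
eef_rot: [-180.0, 0.0, 93.9]
t: 13.28
tcp_pos: [453.6, -72.8, -12.0]
eef_rot: [-180.0, 0.0, 94.0]
contact_force: [-0.6, -0.3, 0.1]
grip_width: 0.204
grasp_force: 30.0
```

View pics/c7.png

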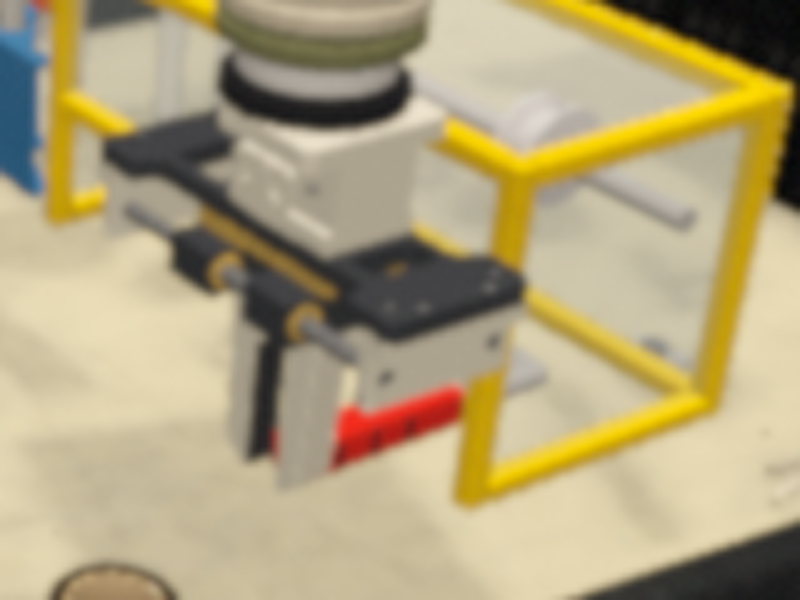

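The gripper holds the rod by its rear end, with the hook already under the guard (grey bar at (520,370)). Next I push it in, feeling for the panel.

```bash
python3 -m pendant '[[0.3,-4,0,0],[0.6,-8,0,0],[0.9,-12,0,0],[1,-14,0,0],[1,-14,0,0],[1,-14,0,0]]' | sed -n 2,6p
for i in 1; do python3 -m pendant '[[0,-0.7,0,0],[0.1,-1.5,0,0],[0.1,-1.5,0,0]]' | sed -n 2,6p; done
python3 -m pendant '[[0,-0.7,0,0],[0.1,-1.5,0,0],[0.1,-1.5,0,0]]' | sed -n 2,6p
```

```text
tcp_pos: [454.6, -87.4, -12.0]
eef_rot: [-180.0, 0.0, 93.9]
contact_force: [-0.1, -1.1, 0.0]
grip_width: 0.201
grasp_force: 30.0
tcp_pos: [454.7, -88.2, -12.0]
eef_rot: [180.0, -0.0, 94.0]
contact_force: [-0.1, 0.0, -0.8]
grip_width: 0.203
grasp_force: 30.0
tcp_pos: [454.8, -89.8, -12.0]
eef_rot: [-180.0, 0.0, 94.0]
contact_force: [0.1, -0.0, 1.1]
grip_width: 0.201
grasp_force: 30.0
```

```bash
python3 -m pendant '[[0,-0.7,0,0],[0.1,-1.5,0,0],[0.1,-1.5,0,0]]' | sed -n '2p;4p'
python3 -m pendant '[[0,-0.7,0,0],[0.1,-1.5,0,0],[0.1,-1.5,0,0]]' | sed -n '2p;4p'
```

```text
tcp_pos: [454.9, -91.5, -12.0]
contact_force: [0.3, -0.7, -0.8]
tcp_pos: [455.0, -93.0, -12.0]
contact_force: [0.6, -0.0, -1.8]
```

```bash
python3 -m pendant '[[0,-0.7,0,0],[0.1,-1.5,0,0],[0.1,-1.5,0,0]]' | sed -n '2p;4p'
python3 -m pendant '[[0,-0.7,0,0],[0.1,-1.5,0,0],[0.1,-1.5,0,0]]' | sed -n '2p;4p'
```

```text
tcp_pos: [455.0, -93.8, -12.0]
contact_force: [-0.6, 3.8, -0.1]
tcp_pos: [455.0, -93.8, -11.9]
contact_force: [-2.7, 9.5, 1.9]
```

```bash
python3 -m pendant '[[0,2,0,0],[0,3.5,0,0],[0,3.5,0,0]]' | sed -n '2p;4p'
python3 -m pendant '[[1.5,0.1,0,0],[4,0.3,0,0],[7,0.5,0,0],[10,0.7,0,0],[13,0.9,0,0],[16,1.1,0,0],[19,1.3,0,0],[22,1.5,0,0],[25,1.7,0,0],[25,1.7,0,0]]' | sed -n '2,6p'
python3 -m pendant '[[1.5,0.1,0,0],[4,0.3,0,0],[7,0.5,0,0],[10,0.7,0,0],[13,0.9,0,0],[16,1.1,0,0],[19,1.3,0,0],[22,1.5,0,0],[24,1.6,0,0],[24,1.6,0,0]]' | sed -n '2,6p'
python3 - <<'E'
from h import *
def blue(fn):
    h=cv2.cvtColor(cv2.imread('pics/'+fn),cv2.COLOR_BGR2HSV); return ((abs(h[...,0].astype(int)-107)<9)&(h[...,1]>120)&(h[...,2]>60)).astype(np.uint8)
for c,f,b in(('scene','scene0.png',(375,200,420,240)),('top','top0.png',(425,220,455,260)),('scene','s5.png',(375,200,420,240)),('top','t5.png',(425,220,455,260))):
    if '5' in f: grab(c,f)
    m=blue(f)[b[1]:b[3],b[0]:b[2]]; v,u=np.nonzero(m); print(f,len(u),(u.mean()+b[0]).round(2),(v.mean()+b[1]).round(2)) if len(u) else print(f,0)
E
```

```text
tcp_pos: [455.3, -92.5, -12.0]
contact_force: [-0.9, 1.2, 0.2]
tcp_pos: [479.6, -89.2, -12.0]
eef_rot: [-179.9, -0.1, 93.9]
contact_force: [-4.1, 7.6, 4.9]
grip_width: 0.201
grasp_force: 30.0
tcp_pos: [505.1, -89.2, -12.0]
eef_rot: [179.9, 0.0, 93.9]
contact_force: [-0.2, -0.2, -0.2]
grip_width: 0.203
grasp_force: 30.0
scene0.png 57 395.16 224.12
top0.png 280 440.39 238.37
s5.png 0
t5.png 0
```

```bash
python3 -m pendant '[[1.5,0.2,0,0],[4,0.4,0,0],[7,0.6,0,0],[9,0.8,0,0],[11,0.8,0,0],[11,0.8,0,0]]' | sed -n '2,6p'
python3 -m pendant '[[0,2,0,0],[-0.3,5,0,0],[-0.6,8,0,0],[-0.8,12,0,0],[-1.1,16,0,0],[-1.4,20,0,0],[-1.7,24,0,0],[-1.9,28,0,0],[-2,30,0,0],[-2,30,0,0]]' | sed -n '2,6p'
python3 - <<'E'
from h import *
grab('scene','s6.png'); grab('top','t6.png')
for f in('s6.png','t6.png'):
    h=cv2.cvtColor(cv2.imread('pics/'+f),cv2.COLOR_BGR2HSV); m=((abs(h[...,0].astype(int)-107)<9)&(h[...,1]>120)&(h[...,2]>60)).astype(np.uint8)
    n,l,s,c=cv2.connectedComponentsWithStats(m); print(f,[(s[i].tolist(),c[i].round(1).tolist()) for i in range(1,n) if s[i,4]>15])
E
```

```text
tcp_pos: [515.8, -88.1, -12.0]
eef_rot: [180.0, -0.0, 94.0]
contact_force: [-0.2, -0.3, 0.4]
grip_width: 0.206
grasp_force: 30.0
tcp_pos: [513.2, -57.2, -12.0]
eef_rot: [180.0, -0.0, 94.0]
contact_force: [-0.7, 1.0, 1.3]
grip_width: 0.204
grasp_force: 30.0
s6.png [([330, 162, 5, 5, 23], [332.0, 163.8]), ([324, 174, 14, 28, 202], [328.4, 185.2])]
t6.png [([209, 5, 9, 18, 62], [212.1, 13.6]), ([205, 24, 8, 17, 47], [208.1, 30.1]), ([42, 29, 10, 10, 41], [46.3, 34.6]), ([131, 28, 39, 22, 257], [150.7, 38.4]), ([182, 39, 15, 12, 62], [188.5, 44.8]), ([144, 49, 17, 7, 41], [152.3, 52.0]), ([162, 51, 22, 8, 76], [172.3, 54.7]), ([636, 324, 4, 8, 28], [637.6, 327.0])]
```

```bash
python3 -m pendant '[[-0.2,3,0,0],[-0.6,9,0,0],[-1.2,16,0,0],[-1.7,24,0,0],[-2.3,32,0,0],[-2.8,40,0,0],[-3.4,48,0,0],[-3.9,56,0,0],[-4.4,63,0,0],[-4.6,66,0,0]]' | sed -n '2,6p'
python3 -m pendant '[[-0.2,3,0,0],[-0.6,9,0,0],[-1.2,16,0,0],[-1.7,24,0,0],[-2.3,32,0,0],[-2.8,40,0,0],[-3.4,48,0,0],[-3.9,56,0,0],[-4.4,63,0,0],[-4.6,66,0,0]]' | sed -n '2,6p'
python3 - <<'E'
from h import *
grab('scene','s7.png'); grab('top','t7.png')
for f in('s7.png','t7.png'):
    h=cv2.cvtColor(cv2.imread('pics/'+f),cv2.COLOR_BGR2HSV); m=((abs(h[...,0].astype(int)-107)<9)&(h[...,1]>120)&(h[...,2]>60)).astype(np.uint8)
    n,l,s,c=cv2.connectedComponentsWithStats(m); print(f,[(s[i].tolist(),c[i].round(1).tolist(),ray(f,*c[i],20).round().tolist()) for i in range(1,n) if s[i,4]>15])
E
```

```text
tcp_pos: [508.5, 9.5, -12.0]
eef_rot: [180.0, -0.0, 94.0]
contact_force: [1.1, -3.5, 1.3]
grip_width: 0.201
grasp_force: 30.0
tcp_pos: [503.8, 75.5, -12.0]
eef_rot: [180.0, -0.0, 94.0]
contact_force: [1.4, -2.9, 0.9]
grip_width: 0.202
grasp_force: 30.0
s7.png [([333, 180, 5, 12, 30], [334.5, 186.0], [844.0, -169.0, 20.0]), ([349, 225, 8, 10, 33], [353.2, 228.7], [598.0, -83.0, 20.0]), ([353, 240, 7, 9, 43], [355.4, 244.8], [531.0, -48.0, 20.0])]
t7.png [([209, 4, 9, 14, 49], [213.3, 10.6], [1005.0, 431.0, 20.0]), ([205, 18, 9, 21, 58], [209.0, 26.6], [958.0, 426.0, 20.0]), ([43, 29, 9, 10, 48], [46.6, 33.9], [843.0, 790.0, 20.0]), ([132, 28, 30, 18, 164], [148.1, 36.7], [895.0, 556.0, 20.0]), ([156, 35, 12, 15, 54], [161.0, 43.6], [884.0, 519.0, 20.0]), ([181, 41, 12, 11, 50], [187.1, 46.3], [892.0, 458.0, 20.0]), ([147, 49, 15, 7, 38], [154.4, 52.1], [857.0, 526.0, 20.0]), ([163, 50, 21, 9, 80], [173.0, 54.8], [861.0, 481.0, 20.0]), ([195, 53, 9, 9, 23], [199.4, 58.0], [867.0, 419.0, 20.0]), ([421, 111, 99, 67, 1471], [478.6, 136.9], [822.0, -239.0, 20.0]), ([636, 323, 4, 9, 29], [637.6, 326.9], [485.0, -601.0, 20.0])]
```

```bash
python3 -m pendant '[[0.2,-3,0,0],[0.5,-8,0,0],[0.8,-13,0,0],[1.2,-18,0,0],[1.5,-22,0,0],[-1,-22.3,0,0],[-6,-22.6,0,0],[-11,-23,0,0],[-15,-23.3,0,0],[-15,-23.3,0,0]]' | sed -n '2,6p'
python3 -m pendant '[[0,0,0,0],[0,0,0,0],[0,0,0,0],[0,0,0,0],[0,0,0,0]]' 0.1 | sed -n '2,6p'
python3 -m pendant '[[0,0,15,0],[0,0,40,0],[0,15,75,0],[0,40,110,0],[0,75,140,0],[0,110,160,0],[0,145,170,0],[0,180,170,0],[0,215,170,0],[0,250,170,0]]' | sed -n '2,3p'
python3 -m pendant '[[0,30,0,0],[0,60,0,0],[0,60,0,0],[0,60,0,0]]' | sed -n '1,3p'
python3 - <<'E'
from h import *
grab('scene','s8.png'); grab('top','t8.png')
a=cv2.imread('pics/s8.png')[190:300,280:430]; b=cv2.imread('pics/t8.png')[170:280,290:440]
c=np.vstack([cv2.resize(x,(409,300),interpolation=cv2.INTER_CUBIC) for x in(a,b)]); 
cv2.imwrite('pics/c8.png',c)
E
```

```text
tcp_pos: [487.5, 50.5, -12.0]
eef_rot: [-179.9, 0.0, 94.0]
contact_force: [-0.2, -0.3, 0.1]
grip_width: 0.2
grasp_force: 30.0
tcp_pos: [489.1, 50.5, -12.0]
eef_rot: [180.0, 0.0, 94.0]
contact_force: [0.2, -0.5, 0.1]
grip_width: 0.508
grasp_force: 0.0
tcp_pos: [489.0, 302.0, 158.5]
eef_rot: [180.0, 0.0, 93.9]
t: 22.97
tcp_pos: [488.1, 362.2, 157.7]
eef_rot: [-180.0, -0.0, 94.1]
```

View pics/c8.png

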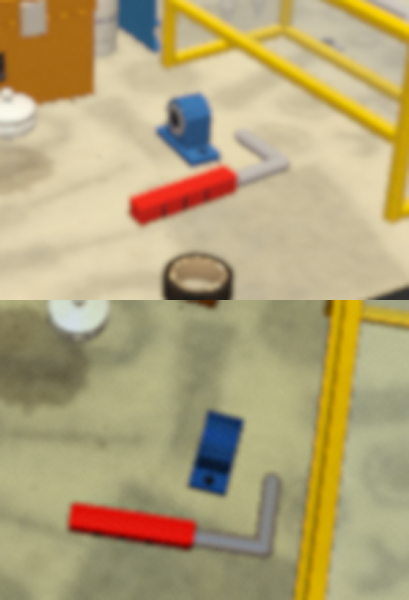

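Run:
```python
from fit import *
k=2.727
T=lambda u,v:(290+u/k,170+(v-300)/k)
S=lambda u,v:(280+u/k,190+v/k)
t,s='t8.png','s8.png'
A=[(t,(-15,-32,10),T(190,487)),(t,(15,-32,10),T(226,494))]
B=[(s,(-15,32,10),S(158,129)),(s,(-15,-32,10),S(195,161)),(s,(15,-32,10),S(219,153))]
for o in(A+[(t,(15,0,25),T(234,455))],B,A+B): print(*fit2(o,[560,-50,-1.7]))
g=cv2.imread('pics/t8.png'); h=cv2.cvtColor(g,cv2.COLOR_BGR2HSV)[200:260,350:390]
m=((abs(h[...,0].astype(int)-107)<12)&(h[...,1]>110)).astype(np.uint8); c=max(cv2.findContours(m,0,1)[0],key=cv2.contourArea)
print(cv2.minAreaRect(c))
```

```text
[563.05023462 -52.10982041  -1.53448128] [[-1.0, 0.3], [0.1, 0.7], [0.7, -1.8]]
[564.65469157 -54.01682852  -1.58804829] [[-0.5, -0.7], [-0.5, 0.2], [2.1, 0.2]]
[564.47146551 -53.80591046  -1.57068344] [[-0.5, -0.5], [0.5, 0.4], [-0.7, -0.6], [-0.3, 0.3], [2.3, 0.2]]
((18.823528289794922, 25.705883026123047), (12.611851692199707, 27.163990020751953), 14.03624439239502)
```

The block stands upright in front of the guard: scene crop (188,130), top crop (217,452). The rod lies free of it with its hook at (268,510). Next I pick the block up.

```bash
python3 -m pendant '[[3,-15,0,-0.01],[8,-45,0,-0.02],[15,-82,0,-0.03],[22,-121,0,-0.04],[29,-160,0,-0.05],[36,-199,0,-0.05],[43,-238,0,-0.05],[50,-277,0,-0.05],[57,-315,0,-0.05],[63,-345,0,-0.05]]' 0.3 | sed -n 2p
python3 -m pendant '[[5,-30,0,0],[10,-55,-5,0],[13,-68,-20,0],[13,-70,-50,0],[13,-70,-80,0],[13,-70,-105,0],[13,-70,-120,0],[13,-70,-130,0],[13,-70,-130,0]]' | sed -n 2,6p
python3 -m pendant '[[0,0,-6,0],[0,0,-13,0],[0,0,-20,0],[0,0,-26,0],[0,0,-26,0],[0,0,-26,0]]' | sed -n 2,6p
```

```text
tcp_pos: [551.0, 9.1, 158.0]
tcp_pos: [563.1, -56.4, 26.5]
eef_rot: [-179.8, 0.0, 91.0]
contact_force: [0.2, 0.1, 0.6]
grip_width: 0.65
grasp_force: 0.0
tcp_pos: [564.9, -54.4, 1.9]
eef_rot: [-180.0, 0.0, 91.1]
contact_force: [-0.7, 0.2, -0.4]
grip_width: 0.651
grasp_force: 0.0
```

```bash
python3 -m pendant '[[0,0,0,0],[0,0,0,0],[0,0,0,0],[0,0,0,0],[0,0,0,0],[0,0,0,0],[0,0,0,0],[0,0,0,0],[0,0,0,0]]' -1 | sed -n 4,6p
python3 -m pendant '[[0,0,4,0],[0,0,12,0],[0,0,25,0],[0,0,45,0],[0,0,70,0],[0,0,90,0],[0,0,100,0],[0,0,100,0]]' | sed -n 2,6p
```

```text
contact_force: [1.1, 0.6, 3.3]
grip_width: 0.389
grasp_force: 29.8
tcp_pos: [565.7, -54.8, 104.1]
eef_rot: [179.8, 0.0, 91.1]
contact_force: [0.6, -1.0, -4.0]
grip_width: 0.39
grasp_force: 29.8
```

```bash
python3 -m pendant '[[-3,12,0,0],[-9,40,0,0],[-17,78,0,0],[-25,116,0,0],[-33,155,0,0],[-41,194,0,0],[-49,233,0,0],[-57,272,0,0],[-64,308,0,0],[-70,332,0,0]]' | sed -n 2p
python3 -m pendant '[[0,6,0,0],[0,8,-8,0],[0,8,-28,0],[0,8,-50,0],[0,8,-68,0],[0,8,-80,0],[0,8,-86,0],[0,8,-88,0],[0,8,-88,0]]' | sed -n 2,6p
python3 -m pendant '[[0,0,-1.5,0],[0,0,-3,0],[0,0,-4.5,0],[0,0,-6,0],[0,0,-6,0],[0,0,-6,0]]' | sed -n 2,6p
python3 - <<'E'
from fit import *
grab('scene','s9.png')
E
```

```text
tcp_pos: [492.3, 282.2, 100.7]
tcp_pos: [494.9, 285.1, 13.6]
eef_rot: [-180.0, 0.0, 91.1]
contact_force: [-0.3, 1.1, -2.6]
grip_width: 0.386
grasp_force: 29.8
tcp_pos: [495.1, 285.5, 8.1]
eef_rot: [180.0, 0.0, 91.1]
contact_force: [0.2, -0.6, -2.0]
grip_width: 0.387
grasp_force: 29.8
```

```bash
for k in 1; do python3 -m pendant '[[0,0,-0.6,0],[0,0,-1.2,0],[0,0,-1.2,0]]' | sed -n 2,4p; done
python3 -m pendant '[[0,0,-0.6,0],[0,0,-1.2,0],[0,0,-1.2,0],[0,0,-1.2,0]]' | sed -n 2,6p
```

```text
tcp_pos: [495.0, 285.5, 6.8]
eef_rot: [-180.0, 0.0, 91.1]
contact_force: [-0.5, 0.1, -2.1]
tcp_pos: [495.0, 285.5, 6.3]
eef_rot: [180.0, 0.0, 91.1]
contact_force: [-2.4, -1.9, 6.4]
grip_width: 0.387
grasp_force: 29.8
```

Contact with the tray floor: about 8 N of upward support while still gripped. I'll release gently and withdraw.

```bash
python3 -m pendant '[[0,0,0.5,0],[0,0,0.5,0],[0,0,0.5,0],[0,0,0.5,0],[0,0,0.5,0]]' 0.1 | sed -n 2,6p
python3 -m pendant '[[0,0,8,0],[0,0,20,0],[0,0,40,0],[0,0,70,0],[0,0,105,0],[0,0,140,0],[0,0,170,0],[0,0,170,0],[0,-30,170,0],[0,-65,170,0]]' | sed -n 1,3p
python3 -m pendant '[[0,-40,0,0],[0,-80,0,0],[0,-120,0,0],[0,-160,0,0],[0,-180,0,0],[0,-180,0,0]]' | sed -n 1,6p
python3 - <<'E'
from h import *
grab('scene','s10.png'); f='s10.png'; p=proj(f,[495,285,29]); print(p.round(1))
h=cv2.cvtColor(cv2.imread('pics/'+f),cv2.COLOR_BGR2HSV); m=((abs(h[...,0].astype(int)-107)<9)&(h[...,1]>120)&(h[...,2]>60)).astype(np.uint8)
n,l,s,c=cv2.connectedComponentsWithStats(m)
print([(s[i].tolist(),c[i].round(1).tolist()) for i in range(1,n) if s[i,4]>15 and np.hypot(*(c[i]-p))<60])
print([proj(f,q).round(1).tolist() for q in((495,285,54),(463,300,4),(527,270,4),(463,270,4),(527,300,4))])
E
```

```text
tcp_pos: [495.0, 285.6, 6.1]
eef_rot: [-180.0, -0.0, 91.1]
contact_force: [-0.2, -0.9, 0.2]
grip_width: 0.55
grasp_force: 0.0
t: 30.53
tcp_pos: [494.9, 222.4, 177.8]
eef_rot: [179.9, -0.1, 91.3]
t: 31.03
tcp_pos: [494.3, 34.9, 176.4]
eef_rot: [-179.9, 0.2, 90.7]
contact_force: [0.2, -0.1, -0.2]
grip_width: 0.548
grasp_force: 0.0
[213. 290.]
[([203, 277, 21, 30, 396], [212.4, 292.0])]
[[211.4, 279.0], [211.2, 312.7], [217.4, 289.5], [227.2, 308.0], [202.3, 293.7]]
```

```bash
python3 -m pendant '[[0,0,0,0],[0,0,0,0],[0,0,0,0]]' | sed -n 1p; python3 -c "
from workcell import order
print(order.sign_off())"
```

```text
t: 31.33
the job is handed in; nothing more can be done
None
```

I drew the block out with the hooked rod and set it down upright in the tray. The rod is lying clear of the guard, and I handed the job in at about 31 s; no verdict came back.

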